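# Fit the right cap onto a split tube clamp

### The job

Find the one cap whose toe notch (marked by its red stripe) lines up with the key in the bolted-down tube clamp (marked by the red stripe on its brass keeper), and close the clamp with it: tilt it, slip its toe under the keeper, push the sprung keeper back with it and lower the heel behind its lip, until the cap lies flat and fully home over the tube; then let go. Don't force it, and leave the other two caps and everything else on the counter where they are.

Things in the scene. Friction and masses are not known exactly. Their poses are not given: they have to be found in the camera images.
- base: Lower half of the split tube clamp, aluminium, bolted down, foot 180x90 mm. Origin: centre of underside; z up, -x towards the brass keeper (toe end), +x to the heel stop, y along the tube. Flat deck 45 mm up. Fully seated, the cap's origin is at base (0, 0, 45) mm with axes parallel. The cap cannot go straight down past the two lips: toe in first, tilted about 20 degrees.
- tube (a point): Middle of the 32 mm steel tube lying in the base along its y, 170 mm long, axis at deck height: base (0, 0, 45) mm. It stands 16 mm above the deck; the seated cap clears it by 5 mm.
- heel_stop (a point): Fixed stop face of the base, at deck height: base (60, 0, 45) mm. Over it a lip, 10.5 to 16.5 mm above the deck, overhangs 4.5 mm towards -x. The cap's heel tongue ends up under this lip, held against the stop by the keeper's spring.
- keeper (a joint): How far (m) the sprung brass keeper is pushed back towards base -x: 0 at rest, 0.012 at most. Spring 4 N at 0 plus 0.4 N per mm. It reads 0.0015 with the cap seated. The heel gets down past its lip while this is about 0.007 to 0.010; on release the spring slides the cap home.
- pocket (a point): Middle of the keeper's upright face at rest, 72 mm wide, at deck height: base (-64.5, 0, 45) mm. Its lip, 13 to 18 mm above the deck, reaches 8 mm towards +x from the face. The toe goes under this lip against the face.
- key (a point): Tip of the dark steel key under the keeper's lip, at deck height: base (-54.5, 14, 45) mm. The key is 12 mm wide (y), 10 mm long from the keeper's face, 10 mm high, and moves with the keeper; a red stripe on the keeper's top is in line with it. A toe without a notch there is blocked.
- cap_a: Loose aluminium cap, right way up, 0.34 to 0.59 kg. Origin: centre of flat underside; z up, -x to the toe, +x to the heel. Body 100 (x) x 60 (y) x 40 mm high; a V tunnel along y, 60 mm wide at the underside, 45-degree flanks, 24 mm high. Heel tongue 8 mm thick reaches x=+60 mm. Red stripe on top of the toe half in line with its toe notch, at y=+14 mm.
- cap_a_grip (a point): Middle of cap_a's black grip rib, cap (0, 0, 54) mm: rib 44 mm (x) by 22 mm (y), from 40 to 68 mm above the underside; pinch it across y. All three caps have it.
- cap_a_toe (a point): Middle of the lower edge of cap_a's toe tip: cap (-66, 0, 0) mm. The toe tongue is 8 mm thick, 60 mm wide, x=-66 to -50 mm, cut right through by one notch 16 mm wide centred at y=+14 mm.
- cap_b: A cap just like cap_a but from another clamp: its notch and red stripe are at y=-14 mm. Origin: centre of underside.
- cap_c: A cap just like cap_a but from another clamp: its notch and red stripe are in the middle, y=0. Origin: centre of underside.
- carton: white carton, 75x60x50 mm, bystander; origin under its centre
- pot: small clear screw-top pot, 52 mm across and 55 mm high, bystander; origin under its centre
- gold_fitting: brass ring fitting, 84 mm across, 30 mm high, bystander; origin under its centre
- sleeve: upright copper sleeve, 40 mm across and 110 mm high, bystander; origin under its centre
- wrench: steel wrench lying flat, about 180 mm long, bystander
- green_box: green box, 60x60x50 mm, bystander; origin under its centre

How it is judged:
By the outcome, as a careful person would: the job done as asked, in the order asked, and still so for the second after the job is handed in, with the robot touching nothing.
It also fails if it takes over 42 s, if anything falls off the work surface, if the arm or the gripper's body presses on something with over 40 N, if the wrist force passes 120 N, or if a joint passes its speed limit or range.

### The arm

A 6-joint arm with a two-finger parallel gripper is mounted at the origin on the work surface. World frame = base frame: x ahead of the robot, y to its left, z up, the work surface at z = 0. Lengths are in m, angles in degrees, forces in N, time in s.
With the tool pointing down it reaches from about 0.375 to 0.925 m from the base axis. Payload 5.7 kg.
Tool frame: the origin (TCP) lies between the finger pads; the fingertips stand 8 mm ahead of it and the grasp point (between the pads) lies 11 mm behind it; z points along the fingers, y is the line along which they close (so a half turn about z gives the same grasp; the last joint's range is limited). The gripper opens to 85 mm and grips with 20 to 120 N. Pads are 22 mm wide; open, the fingers measure 114 mm over their backs; the gripper's body (76 mm by 85 mm) begins 54 mm behind the grasp point. The pads swing forward as they close: fully open they stand 13 mm farther back than shut.
Start: joints at [-77.183, 20.558, 86.54, -0, 72.909, -6.595], TCP at [0.199, -0.566, 0.239] pointing down, gripper open.
Joint ranges: [-170.27, 170.27], [-57.76, 135], [12.27, 136.19], [-55.21, 235.2], [11.17, 155.16], [-170.74, 170.74]. Speed limits (degrees/s): [136.94, 136.94, 180, 180, 180, 180].

### API

Orientations are given as a 3x3 rotation matrix whose columns are the frame's x, y, z axes.
In Python, from station import bot, imaging, read_state gives the robot as it stands (bot), with the cameras (imaging) and the readings as plain functions.
- The arm moves only by the tool jog_arm, called after "Request:" by a JSON object that holds its "name" and its "arguments". Schema: {"type":"object","properties":{"rows":{"type":"object","properties":{"deltas":{"type":"array","items":{"type":"array","items":{"type":"number"},"minItems":4,"maxItems":4},"minItems":1,"maxItems":10}},"additionalProperties":false,"required":["deltas"]},"aperture":{"type":"number"},"grip_force":{"type":"number"},"only":{"type":"string"},"quiet":{"type":"boolean"},"lines":{"type":"string"}},"required":["rows"],"additionalProperties":false}. rows is an object whose key "deltas" holds a list of rows, 1 to 10 of them, each of 4 numbers: dx, dy, dz in m, then a turn about the tool's z in degrees; each row shifts and turns the commanded pose from where the row before left it, along the tool's axes as they then stand; what a row does not reach is not made up. A row lasts 1/12 s, in which the tool goes at most 0.0417 m and 7.16 degrees, less where a joint would pass 70% of its speed; a pose out of reach is approached as far as the arm can. aperture is the finger opening in m, set as the call begins (left out keeps the last). The fingers move at their own pace and stop on an object; grip_force is the grip in N (left out, the last holds). Time passes only in rows, so rows that do not move let the fingers close. The tool returns the time, the measured TCP pose, the force, the opening and the grip force at its end. only (a regular expression) keeps the lines of the reply that match it, lines (a string "A,B") keeps lines A to B, and quiet returns only ok. Input that does not fit is refused with a message, and nothing moves.
- read_state(): the state, without advancing time (a new reading comes with each control period).
- imaging.read_camera(name): name is "scene" or "top" or "wrist"; returns a dict with "color" (420x560x3 uint8, blue, green, red), "camera_matrix" (3x3 intrinsics, pixels), "xyz" and "attitude" of the camera in the world; the wrist camera has in their place "T_tool_cam" (4x4, takes a point from camera to tool coordinates, whose origin is the TCP and whose axes are the flange's). Camera axes: x right, y down, z forward; pixel columns grow to the right and rows downward; lengths in m; the calibration is good to about 2 mm. A picture is of the moment at which its call begins: read the wrist's pose just before it. There is no depth.
- bot.job_done(): hands the job in; it is judged then, once.
The state is a dict: "time": time; "q": joint angles; "joint_vel": joint speeds; "joint_efforts": joint torques, N m; "ee_pos": TCP position; "eef_rot": TCP orientation; "ft_force": force on the tool from outside, world axes, zero at the start; "ft_torque": the same for the moment, N m; "grip_width": finger opening in m; "finger_force": force on a finger pad.
Only numpy, scipy, OpenCV 4.12 (cv2) and the standard library are available. Lean on these libraries where they do the work, as an engineer would, in place of code of your own. Each camera call takes 0.05 s, during which the arm holds its last target. There are 200 camera calls.

## Working session

There is one attempt and no reset: what is moved stays moved. The work goes in short steps, Python scripts to look and compute and a tool call to move; the robot and the scene stay as the last step left them, time stands still between calls to the robot, and variables do not carry over. Pictures are saved under pics/ and viewed, at most 10 in all, crops included, and the job is handed in when it is done.

```bash
ls; mkdir -p pics
```

Run:
```python
from station import bot, imaging, read_state
import cv2
s=read_state();print(s['time'],s['ee_pos'],s['eef_rot'])
for n in("scene","top"):
    c=imaging.read_camera(n);cv2.imwrite(f'pics/{n}0.png',c['color']);print(n,c['camera_matrix'],c['xyz'],c['attitude'])
c=imaging.read_camera('wrist');print(c['T_tool_cam'],c['camera_matrix'])
```

```text
pics
station.py
0.0 [ 0.19926852 -0.56524482  0.23847727] [[ 9.43160529e-01  3.32337312e-01 -3.57300955e-04]
 [ 3.32337411e-01 -9.43158909e-01  1.76571452e-03]
 [ 2.49821239e-04 -1.78409671e-03 -9.99998377e-01]]
scene [[418.71811044   0.         278.43354859]
 [  0.         418.71811044 219.10836662]
 [  0.           0.           1.        ]] [1.27096088 0.17614244 0.95663605] [[-0.34096575  0.72947817 -0.59296202]
 [ 0.94004896  0.25981531 -0.22091617]
 [-0.00709291 -0.63273818 -0.77433331]]
top [[541.38020593   0.         273.35586447]
 [  0.         541.38020593 209.26006955]
 [  0.           0.           1.        ]] [ 0.37474954 -0.08596826  1.30286138] [[-0.0083658  -0.9851433   0.17153044]
 [-0.99993214  0.00685079 -0.00942237]
 [ 0.00810727 -0.17159762 -0.98513376]]
[[ 1.40023139e-04 -9.64560489e-01 -2.63861788e-01  6.69008275e-02]
 [ 9.99999956e-01  6.58546223e-05  2.89933477e-04 -8.72640518e-04]
 [-2.62281858e-04 -2.63861817e-01  9.64560456e-01 -1.34886133e-01]
 [ 0.00000000e+00  0.00000000e+00  0.00000000e+00  1.00000000e+00]] [[324.8488627    0.         275.42279049]
 [  0.         324.8488627  208.2468198 ]
 [  0.           0.           1.        ]]
```

View pics/top0.png

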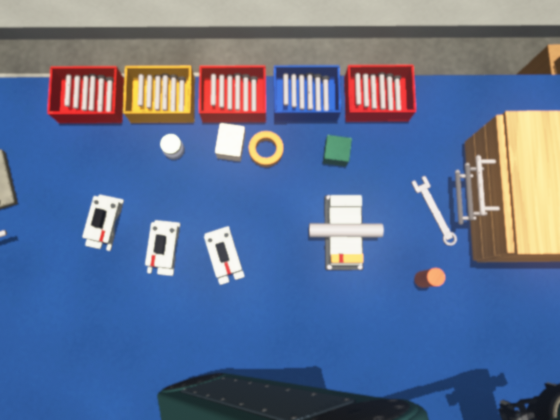

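View pics/scene0.png

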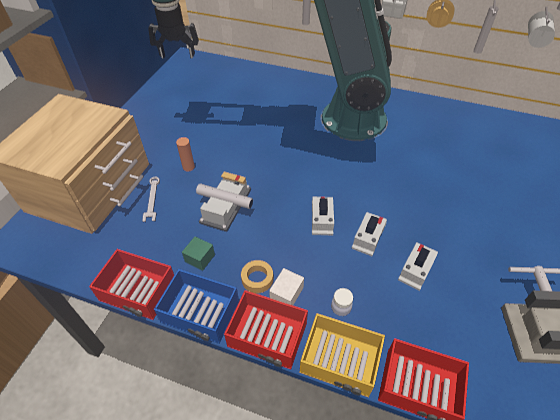

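The top view has the clamp at about (345,230) with its keeper towards the robot at (345,260). The caps are at (102,221), (162,246) and (224,255), with their toes towards the image bottom. I'll zoom in on the stripes.

Run:
```python
import cv2,numpy as np
a=cv2.imread('pics/top0.png')
l=cv2.resize(a[185:290,75:255],None,fx=4,fy=4,interpolation=cv2.INTER_CUBIC)
r=cv2.resize(a[185:280,300:390],None,fx=4,fy=4,interpolation=cv2.INTER_CUBIC)
cv2.imwrite('pics/l.png',l);cv2.imwrite('pics/r.png',r)
```

```text
(no output)
```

View pics/l.png

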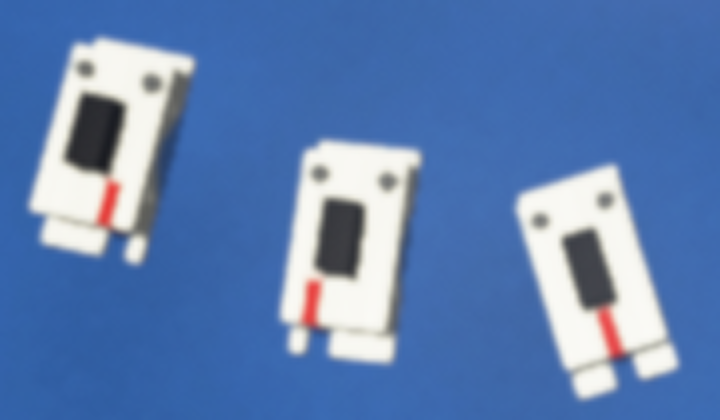

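View pics/r.png

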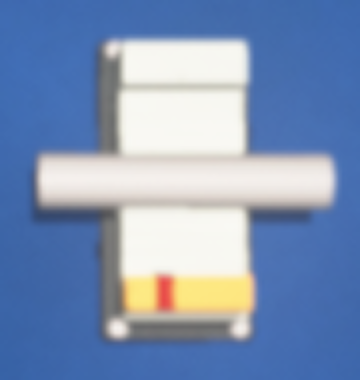

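The keeper's stripe is on its left, which is base +y with the toe end down. The middle cap at (162,246) also has its stripe on the left, so it is cap_a. I'll measure it roughly from the top view, then refine with the wrist camera.

Create h.py:
```python
import cv2,numpy as np
from station import bot, imaging, read_state
def cast(uv,K,R,p,z):
    d=np.c_[np.atleast_2d(uv),np.ones(len(np.atleast_2d(uv)))]@np.linalg.inv(K).T@np.array(R).T
    p=np.array(p);return p+d*((z-p[2])/d[:,2])[:,None]
def cam(n,save=None):
    s=read_state();c=imaging.read_camera(n)
    if save:cv2.imwrite(f'pics/{save}.png',c['color'])
    K=np.array(c['camera_matrix'])
    if n=='wrist':
        T=np.array(c['T_tool_cam']);E=np.array(s['eef_rot'])
        return c['color'],K,E@T[:3,:3],np.array(s['ee_pos'])+E@T[:3,3]
    return c['color'],K,np.array(c['attitude']),np.array(c['xyz'])
def masks(im):
    h=cv2.cvtColor(im,cv2.COLOR_BGR2HSV);H,S,V=cv2.split(h)
    m=dict(red=((H<8)|(H>172))&(S>130)&(V>80),brass=(H>12)&(H<35)&(S>70)&(V>120),black=(V<75)&(S<110),white=(S<60)&(V>140))
    return {k:v.astype(np.uint8)*255 for k,v in m.items()}
def blobs(m,lo=8):
    out=[]
    for c in cv2.findContours(m,cv2.RETR_EXTERNAL,cv2.CHAIN_APPROX_NONE)[0]:
        M=cv2.moments(c)
        if M['m00']>lo: out.append((M['m10']/M['m00'],M['m01']/M['m00'],M['m00'],cv2.boxPoints(cv2.minAreaRect(c))))
    return out
```

Run:
```python
from h import *
np.set_printoptions(precision=4,suppress=True)
im,K,R,p=cam('top');m=masks(im)
for k,z in(('red',.04),('black',.068),('brass',.063)):
    for b in blobs(m[k]):
        if 140<b[0]<390 and 180<b[1]<290: print(k,np.round(b[:3],1),cast(b[:2],K,R,p,z)[0],cast(b[3],K,R,p,z)[:,:2].tolist() if k!='red' else '')
```

```text
red [227.1 268.1  15. ] [0.4568 0.0105 0.04  ] 
red [152.5 260.5  14. ] [0.4757 0.184  0.04  ] 
red [341. 258.  12.] [ 0.4781 -0.2549  0.04  ] 
black [220.1 248.2  21. ] [0.5003 0.0246 0.068 ] [[0.5072793533628714, 0.031132461885313614], [0.5096378689608512, 0.021473433266312764], [0.4923529471201307, 0.01704140969928937], [0.4900068946156528, 0.02667942141703583]]
black [159.6 244.1 116. ] [0.5107 0.1629 0.068 ] [[0.4936108016649732, 0.1744200121427002], [0.5308550264526947, 0.17020376346486005], [0.5279936835477236, 0.15123161445300187], [0.4907735955061959, 0.15554506798537437]]
brass [352.5 258.  151.5] [ 0.476  -0.2783  0.063 ] [[0.48533979836050345, -0.2567310666457297], [0.48500656834998324, -0.3003780874681433], [0.4666872770515833, -0.2997092403732563], [0.4670248709258839, -0.2561729964175157]]
brass [334.1 258.1  61.5] [ 0.4761 -0.2361  0.063 ] [[0.485567688414872, -0.22688164842341046], [0.48542745889940675, -0.24524914351148452], [0.4671136795176012, -0.24472020414639495], [0.46725574562960076, -0.22639930030099115]]
```

Request:
{"name": "jog_arm", "arguments": {"rows": {"deltas":[[0,0,0,6.5],[0,0,0,6.5],[0,0,0,6.5],[0,0,0,6.5],[0.0118,-0.04,0,0],[0.0118,-0.04,0,0],[0.0118,-0.04,0,0],[0.0118,-0.04,0,0],[0.0118,-0.04,0,0],[0.0118,-0.04,0,0]]}, "aperture": 0.06}}

```text
time: 1.03
ee_pos: [0.2974, -0.3339, 0.2392]
eef_rot: [[0.993, -0.115, 0.0], [-0.115, -0.993, 0.0], [0.0, -0.0, -1.0]]
ft_force: [1.7, 0.2, 0.1]
grip_width: 0.0601
finger_force: 0.0
```

Request:
{"name": "jog_arm", "arguments": {"rows": {"deltas":[[0.0118,-0.04,0,0],[0.0118,-0.04,0,0],[0.0118,-0.04,0,0],[0.0118,-0.04,0,0],[0.0118,-0.04,0,0],[0.0118,-0.04,0,0]]}}}

```text
time: 1.53
ee_pos: [0.3952, -0.1037, 0.2395]
eef_rot: [[0.993, -0.115, 0.001], [-0.115, -0.993, -0.0], [0.001, 0.0, -1.0]]
ft_force: [0.4, -1.0, 0.6]
grip_width: 0.0599
finger_force: 0.0
```

Request:
{"name": "jog_arm", "arguments": {"rows": {"deltas":[[0.012,-0.0397,0,0],[0.012,-0.0397,0,0],[0.012,-0.0397,0,0],[0.012,-0.0397,0,0],[0.012,-0.0397,0,0],[0.012,-0.0397,0,0],[0.012,-0.0397,0,0],[0,0,0,0],[0,0,0,0]]}}}

```text
time: 2.28
ee_pos: [0.5107, 0.1627, 0.239]
eef_rot: [[0.994, -0.111, -0.0], [-0.111, -0.994, 0.0], [-0.0, -0.0, -1.0]]
ft_force: [0.4, -0.6, -0.3]
grip_width: 0.0601
finger_force: 0.0
```

Run:
```python
from h import *
np.set_printoptions(precision=4,suppress=True)
im,K,R,p=cam('wrist','w1');m=masks(im);print(read_state()['ee_pos'])
for k,z in(('red',.04),('black',.068)):
    for b in blobs(m[k],100):print(k,np.round(b[:3],1),cast(b[:2],K,R,p,z)[0],cast(b[3],K,R,p,z)[:,:2].tolist())
```

```text
[0.5099 0.1612 0.2389]
red [422.5 221.7 115. ] [0.4536 0.0104 0.04  ] [[0.46193211038306714, 0.017759005489596413], [0.46408019680183177, 0.008844866929003437], [0.4464643078029999, 0.0033092103544230256], [0.4442459989081514, 0.012324665678093205]]
red [258.8 218.6 164. ] [0.4766 0.1853 0.04  ] [[0.48990364882305704, 0.18775183653064578], [0.4889613109849391, 0.1792882377711273], [0.46442920982734914, 0.18227414544191076], [0.4653890053175047, 0.19089750141499087]]
red [137.  176.9 187. ] [0.5356 0.3054 0.04  ] [[0.5481599997745202, 0.3067453434601646], [0.5472489371101997, 0.2985677249211552], [0.5225297121922037, 0.304092184092127], [0.5234585949840832, 0.3124326706589672]]
black [  277.8   362.4 50475. ] [0.3152 0.1827 0.068 ] [[0.272027823772995, 0.5192864290976414], [0.47999202064155067, 0.44773910682131374], [0.4173955907779994, -0.11486401481503539], [0.19889098642475922, -0.1401987082889738]]
black [ 416.9  189.8 1286.5] [0.4969 0.0283 0.068 ] [[0.5168856586501476, 0.04902931207570649], [0.5229401780004461, 0.02229492242124942], [0.47626466140223034, 0.0070705446268362615], [0.469595526262125, 0.03472284997920391]]
black [271.9 187.1 980. ] [0.515  0.1665 0.068 ] [[0.5381568388351754, 0.17414174489290904], [0.5358643471018611, 0.15356483391582798], [0.49015106875712044, 0.15837607200559006], [0.4925329357175796, 0.17977010409464958]]
black [ 115.7  140.1 1494. ] [0.5749 0.3048 0.068 ] [[0.5975526107917097, 0.314693678530807], [0.5941388227708478, 0.2840724279027519], [0.5514981144709312, 0.29389015536188845], [0.5550427924089026, 0.3257064194347873]]
```

View pics/w1.png

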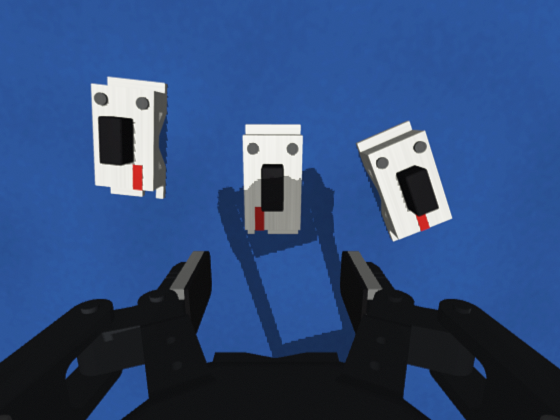

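Request:
{"name": "jog_arm", "arguments": {"rows": {"deltas":[[0.003,-0.005,0.03,0],[0,0,0.035,0],[0,0,0.035,0],[0,0,0.035,0],[0,0,0.03,0],[0,0,0.015,0],[0,0,0.007,0],[0,0,0,0],[0,0,0,0]]}, "aperture": 0.05}}

```text
time: 3.08
ee_pos: [0.514, 0.1645, 0.0529]
eef_rot: [[0.993, -0.116, 0.0], [-0.116, -0.993, 0.0], [0.0, -0.0, -1.0]]
ft_force: [0.4, -0.2, 0.1]
grip_width: 0.0501
finger_force: 0.0
```

Request:
{"name": "jog_arm", "arguments": {"rows": {"deltas":[[0,0,0,0],[0,0,0,0],[0,0,0,0],[0,0,0,0],[0,0,0,0],[0,0,0,0]]}, "aperture": 0.0, "grip_force": 40}}

```text
time: 3.58
ee_pos: [0.515, 0.1656, 0.0538]
eef_rot: [[0.993, -0.114, 0.003], [-0.114, -0.993, 0.0], [0.003, -0.001, -1.0]]
ft_force: [-0.2, -0.2, 6.8]
grip_width: 0.0217
finger_force: 43.2
```

Run:
```python
from h import *
im,K,R,p=cam('wrist','w2')
```

```text
(no output)
```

View pics/w2.png

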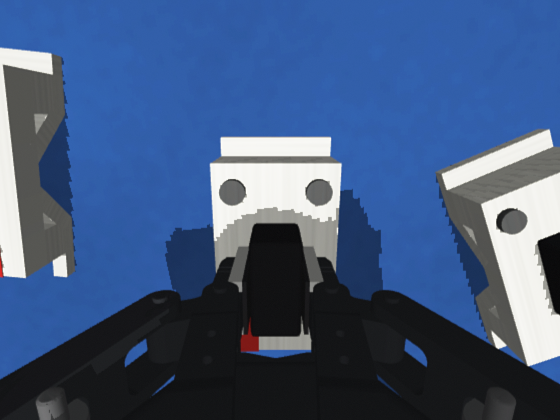

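Request:
{"name": "jog_arm", "arguments": {"rows": {"deltas":[[0,0,0,0],[0,0,-0.003,0],[0,0,0,0]]}, "aperture": 0.03}}

```text
time: 3.88
ee_pos: [0.5141, 0.1655, 0.0559]
eef_rot: [[0.993, -0.115, 0.001], [-0.115, -0.993, 0.0], [0.001, -0.0, -1.0]]
ft_force: [0.7, 0.2, -0.8]
grip_width: 0.0305
finger_force: 0.0
```

Request:
{"name": "jog_arm", "arguments": {"rows": {"deltas":[[0,0,0,0],[0,0,0,0],[0,0,0,0],[0,0,0,0]]}, "aperture": 0.0, "grip_force": 40}}

```text
time: 4.22
ee_pos: [0.5141, 0.1656, 0.0557]
eef_rot: [[0.993, -0.115, 0.0], [-0.115, -0.993, 0.0], [0.0, -0.0, -1.0]]
ft_force: [-0.6, 0.7, 6.5]
grip_width: 0.0214
finger_force: 41.6
```

Run:
```python
from h import *
im,K,R,p=cam('wrist');s=read_state();e=np.array(s['ee_pos']);E=np.array(s['eef_rot'])
for y in (150,):
  m=masks(im)['white'];c=m[:,235:320];r=[np.argmax(c[100:,i]>0)+100 for i in range(85)];print(np.median(r),r[::20])
w=cast([[276,np.median(r)]],K,R,p,.008)[0];print(w,(w-e)@E)
w=cast([[276,163]],K,R,p,.040)[0];print(w,(w-e)@E)
```

```text
135.0 [np.int64(135), np.int64(135), np.int64(135), np.int64(135), np.int64(135)]
[0.57201196 0.15939038 0.008     ] [ 0.058295   -0.00046574  0.04772535]
[0.56086236 0.16069863 0.04      ] [ 0.04708103 -0.00050076  0.01572112]
```

Request:
{"name": "jog_arm", "arguments": {"rows": {"deltas":[[0,0,-0.01,0],[0,0,-0.02,0],[0,0,-0.03,0],[0,0,-0.035,0],[0,0,-0.035,0],[0,0,-0.03,-6.6],[-0.009,0.035,0,0],[-0.009,0.035,0,0],[-0.009,0.035,0,0],[-0.009,0.035,0,0]]}}}

```text
time: 5.1
ee_pos: [0.4764, 0.0243, 0.2154]
eef_rot: [[1.0, 0.001, -0.001], [0.001, -1.0, -0.0], [-0.001, 0.0, -1.0]]
ft_force: [1.6, 0.0, -3.6]
grip_width: 0.0214
finger_force: 40.6
```

Request:
{"name": "jog_arm", "arguments": {"rows": {"deltas":[[-0.009,0.035,0,0],[-0.009,0.035,0,0],[-0.009,0.035,0,0],[-0.009,0.035,0,0],[-0.002,0.02,0,0],[0,0.01,0,0],[0,0,0,0],[0,0,0,0],[0,0,0,0]]}}}

```text
time: 5.85
ee_pos: [0.4396, -0.1434, 0.2151]
eef_rot: [[1.0, 0.001, -0.001], [0.001, -1.0, 0.001], [-0.001, -0.001, -1.0]]
ft_force: [0.2, 0.2, -3.4]
grip_width: 0.0212
finger_force: 40.8
```

Run:
```python
from h import *
np.set_printoptions(precision=4,suppress=True)
im,K,R,p=cam('wrist','w3');m=masks(im);print(read_state()['ee_pos'])
for k,z in(('red',.063),('brass',.063)):
    for b in blobs(m[k],60):print(k,np.round(b[:3],1),cast(b[:2],K,R,p,z)[0],b[3].tolist(),cast(b[3],K,R,p,z)[:,:2].tolist())
```

```text
[ 0.4397 -0.1433  0.2151]
red [250.1 338.8 231.5] [ 0.2882 -0.1164  0.063 ] [[241.0, 346.0], [241.0, 318.0], [258.0, 318.0], [258.0, 346.0]] [[0.27942571372779634, -0.1068713289817814], [0.3126076908319085, -0.10777702443388146], [0.312638688066342, -0.12494311305101102], [0.279460685240441, -0.12449731602813173]]
red [113.9 171.  236.5] [0.4617 0.0011 0.063 ] [[103.75467681884766, 160.01039123535156], [112.56964874267578, 156.0436553955078], [124.28275299072266, 182.07276916503906], [115.46778106689453, 186.0395050048828]] [[0.47143825021472063, 0.008774146337261368], [0.47491556042964383, 0.0005467436195401021], [0.45174188649081615, -0.006902795867980482], [0.4481123173685845, 0.0014770896219783725]]
red [398.2 153.1 
[... 365 characters left out ...]
452418]]
brass [ 429.7  153.9 1109. ] [ 0.4771 -0.2774  0.063 ] [[404.0, 142.0], [456.0, 142.0], [456.0, 165.0], [404.0, 165.0]] [[0.4872424230365399, -0.25384569380368766], [0.4872814962413171, -0.29887955958435514], [0.46734486835420475, -0.3018268802188251], [0.46730014097777056, -0.25594970256577]]
brass [382.5 153.3 430. ] [ 0.4775 -0.2361  0.063 ] [[371.5914306640625, 164.53697204589844], [373.11285400390625, 140.19456481933594], [393.3463134765625, 141.4591522216797], [391.82489013671875, 165.8015594482422]] [[0.46768116853609554, -0.22731332056522957], [0.48875385661731485, -0.22696266824642466], [0.48769456042343357, -0.24457196892174005], [0.4665811322913139, -0.24527262715295559]]
```

View pics/w3.png

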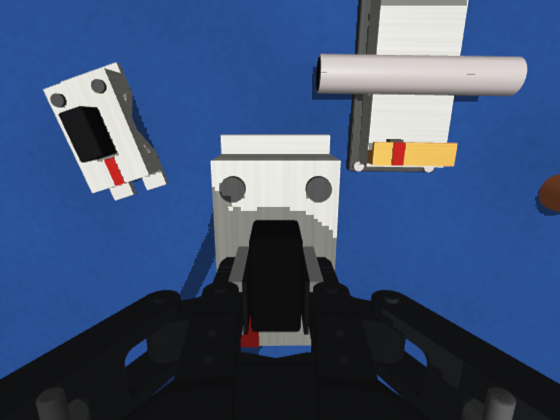

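The wrist view shows the held cap level in the gripper. The keeper's stripe is at (398,153), with the brass from x=370 to 456 and the tube along row 75. The stripe gives a base centre of y≈-0.264, and the brass edges agree. I'll check the base yaw from the tube.

Run:
```python
from h import *
np.set_printoptions(precision=4,suppress=True)
im,K,R,p=cam('wrist');m=masks(im)
h=cv2.cvtColor(im,cv2.COLOR_BGR2HSV)
t=[]
for u in list(range(326,346,2))+list(range(474,518,2)):
    r=np.where((h[30:120,u,1]<90)&(h[30:120,u,2]>60))[0]+30;t.append((u,(r.min()+r.max())/2,r.max()-r.min()))
t=np.array(t);print(t[::6])
w=cast(t[:,:2],K,R,p,.045);f=np.polyfit(w[:,1],w[:,0],1);print('x=%.4f*y+%.4f'%tuple(f),'x at -.264',np.polyval(f,-.264))
b=m['brass']|m['red']; 
top=[(u,np.where(b[120:180,u])[0].min()+120) for u in range(376,454,3)];ww=cast(top,K,R,p,.063);g=np.polyfit(ww[:,1],ww[:,0],1);print('front edge',g,np.polyval(g,-.264))
l=[np.where(b[v,360:470])[0]+360 for v in range(146,162,3)];print([(cast([[a.min(),v],[a.max()+1,v]],K,R,p,.063)[:,1]) for a,v in zip(l,range(146,162,3))])
h=[np.where(m['red'][v,380:420])[0]+380 for v in range(146,162,3)];print([cast([[a.mean()+.5,v]],K,R,p,.063)[0,:2] for a,v in zip(h,range(146,162,3))])
```

```text
[[326.   73.5  39. ]
 [338.   73.5  39. ]
 [478.   75.5  39. ]
 [490.   75.5  39. ]
 [502.   76.   38. ]
 [514.   75.   36. ]]
x=0.0109*y+0.5470 x at -.264 0.5441396921201663
front edge [0.0141 0.4906] 0.4868325106045082
[array([-0.228 , -0.3002]), array([-0.2283, -0.3006]), array([-0.2276, -0.3001]), array([-0.2278, -0.3005]), array([-0.228, -0.3  ]), array([-0.2274, -0.3004])]
[array([ 0.484 , -0.2502]), array([ 0.4814, -0.2505]), array([ 0.4788, -0.2503]), array([ 0.4762, -0.2501]), array([ 0.4736, -0.2504]), array([ 0.471 , -0.2502])]
```

Request:
{"name": "jog_arm", "arguments": {"rows": {"deltas":[[0,0,0,0.7],[0.025,0.025,0,0],[0.03,0.03,0,0],[0.03,0.03,0,0],[0.025,0.025,0,0],[0.0103,0.0108,0,0],[0,0,0.02,0],[0,0,0.03,0],[0,0,0.02,0],[0,0,0.01,0]]}}}

```text
time: 6.78
ee_pos: [0.5561, -0.2639, 0.132]
eef_rot: [[1.0, -0.012, -0.005], [-0.012, -1.0, 0.003], [-0.005, -0.003, -1.0]]
ft_force: [-1.1, 0.9, -4.1]
grip_width: 0.021
finger_force: 40.9
```

Request:
{"name": "jog_arm", "arguments": {"rows": {"deltas":[[0,0,0.005,0],[0,0,0.003,0],[0,0,0,0],[0,0,0,0]]}}}

```text
time: 7.12
ee_pos: [0.5586, -0.2661, 0.1285]
eef_rot: [[1.0, -0.012, 0.002], [-0.012, -1.0, -0.001], [0.002, 0.001, -1.0]]
ft_force: [0.3, -0.0, -3.0]
grip_width: 0.0212
finger_force: 40.9
```

Run:
```python
from h import *
s=read_state();print(s['ee_pos'])
im,K,R,p=cam('scene','s4');x=im[130:250,150:300];cv2.imwrite('pics/s4c.png',cv2.resize(x,None,fx=4,fy=4,interpolation=cv2.INTER_CUBIC))
```

```text
[ 0.55859905 -0.26613409  0.12851294]
```

View pics/s4c.png

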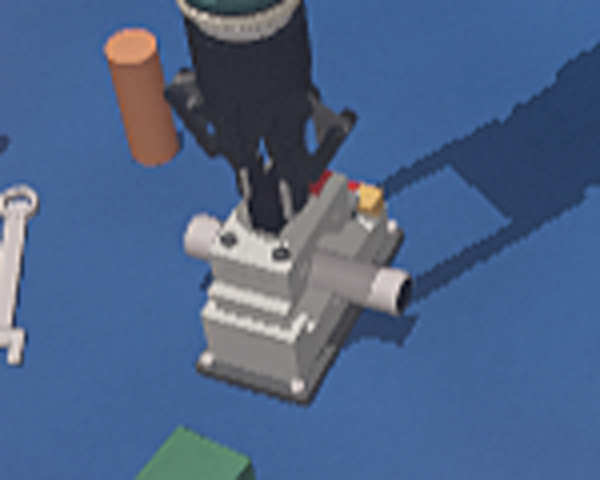

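The crop shows the cap level over the clamp with its stripe in line with the keeper's. Next I'll lower it so the heel rests on the heel lip and that contact tilts the toe down.

Request:
{"name": "jog_arm", "arguments": {"rows": {"deltas":[[0,0,0.005,0],[0,0,0.004,0],[0,0,0.0,0],[0,0,0.0,0]]}, "aperture": 0, "grip_force": 30}}

```text
time: 7.5
ee_pos: [0.5574, -0.2656, 0.118]
eef_rot: [[1.0, -0.012, -0.001], [-0.012, -1.0, 0.0], [-0.001, -0.0, -1.0]]
ft_force: [0.3, -0.5, -4.1]
grip_width: 0.0214
finger_force: 41.0
```

Request:
{"name": "jog_arm", "arguments": {"rows": {"deltas":[[0,0,0.002,0],[-0.001,0,0.001,0],[-0.001,0,0.001,0],[0,0,0,0]]}}}

```text
time: 7.83
ee_pos: [0.5564, -0.2659, 0.1159]
eef_rot: [[1.0, -0.012, 0.002], [-0.012, -1.0, -0.0], [0.002, 0.0, -1.0]]
ft_force: [-2.5, 3.2, 7.9]
grip_width: 0.0208
finger_force: 42.6
```

Request:
{"name": "jog_arm", "arguments": {"rows": {"deltas":[[-0.0015,0,0.001,0],[-0.0015,0,0.001,0],[0,0,0,0]]}, "aperture": 0, "grip_force": 30}}

```text
time: 8.08
ee_pos: [0.5537, -0.2659, 0.1139]
eef_rot: [[1.0, -0.012, 0.003], [-0.012, -1.0, -0.001], [0.003, 0.001, -1.0]]
ft_force: [-1.3, 2.8, 7.4]
grip_width: 0.021
finger_force: 42.6
```

Request:
{"name": "jog_arm", "arguments": {"rows": {"deltas":[[-0.0015,0,0.001,0],[-0.0015,0,0.001,0],[0,0,0,0]]}}}

```text
time: 8.33
ee_pos: [0.551, -0.266, 0.1118]
eef_rot: [[1.0, -0.012, 0.003], [-0.012, -1.0, -0.001], [0.003, 0.001, -1.0]]
ft_force: [0.0, 2.8, 5.9]
grip_width: 0.021
finger_force: 42.8
```

Create tilt.py:
```python
from h import *
def tilt(save):
    c=imaging.read_camera('wrist');im=c['color'];cv2.imwrite(f'pics/{save}.png',im)
    K=np.array(c['camera_matrix']);T=np.array(c['T_tool_cam']);Ti=np.linalg.inv(T)
    def dots(i):
        g=cv2.cvtColor(i,cv2.COLOR_BGR2GRAY)[100:225]
        o=[]
        for x0,x1 in((208,262),(290,345)):
            m=((g[:,x0:x1]<105)*255).astype(np.uint8);bs=[b for b in blobs(m,150) if b[2]<1200]
            o+=[(round(b[0]+x0,1),round(b[1]+100,1),b[2]) for b in bs]
        return o
    r=cv2.imread('pics/w3.png');print('ref',dots(r));print('now',dots(im))
    d=np.linalg.inv(K)@[276,188.5,1];d=T[:3,:3]@d;P=T[:3,3]+d*((.0157-T[2,3])/d[2])
    for th in range(0,14,2):
        a=np.radians(th);x,z=P[0],P[2]+.011
        q=np.array([x*np.cos(a)+z*np.sin(a),P[1],z*np.cos(a)-x*np.sin(a)-.011,1]);w=K@(Ti@q)[:3];print(th,np.round(w[:2]/w[2],1))
```

```bash
python3 -c "
from tilt import *
tilt('w5')"
```

```text
ref [(231.9, 189.0, 493.0), (318.0, 188.6, 478.0)]
now [(230.5, 186.0, 542.0), (245.3, 103.5, 220.0), (319.1, 185.3, 525.0), (342.0, 151.9, 351.5), (305.1, 103.5, 211.5)]
0 [276.  188.5]
2 [276.  187.1]
4 [276.  185.9]
6 [276.  184.7]
8 [276.  183.5]
10 [276.  182.5]
12 [276.  181.6]
```

View pics/w5.png

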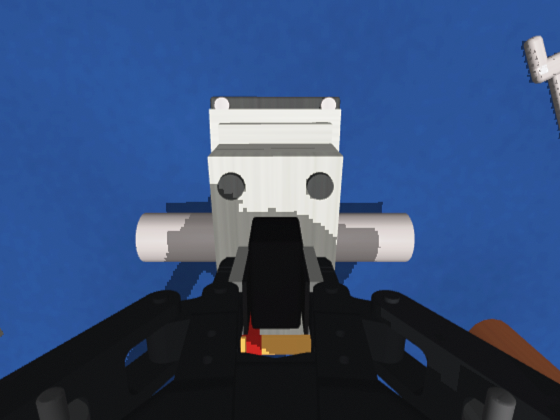

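The cap is tilted about 5.5° and its stripe meets the keeper's at (255,340). I'll tilt it a little further.

Request:
{"name": "jog_arm", "arguments": {"rows": {"deltas":[[-0.0013,0,0.001,0],[-0.0013,0,0.001,0],[-0.0005,0,0.0005,0],[0,0,0,0]]}}}

```text
time: 8.72
ee_pos: [0.5484, -0.266, 0.1097]
eef_rot: [[1.0, -0.012, 0.004], [-0.012, -1.0, -0.001], [0.004, 0.001, -1.0]]
ft_force: [0.8, 2.3, 7.9]
grip_width: 0.0212
finger_force: 43.2
```

```bash
python3 -c "
from tilt import *
tilt('w6')" | head -2
```

```text
ref [(231.9, 189.0, 493.0), (318.0, 188.6, 478.0)]
now [(230.0, 184.8, 561.5), (319.8, 184.1, 536.5)]
```

Request:
{"name": "jog_arm", "arguments": {"rows": {"deltas":[[-0.002,0,0,0],[-0.002,0,0,0],[0,0,0,0]]}}}

```text
time: 9.02
ee_pos: [0.5446, -0.2667, 0.1093]
eef_rot: [[1.0, -0.012, 0.005], [-0.012, -1.0, -0.002], [0.005, 0.002, -1.0]]
ft_force: [3.0, 0.4, 7.1]
grip_width: 0.0213
finger_force: 43.0
```

Request:
{"name": "jog_arm", "arguments": {"rows": {"deltas":[[-0.002,0,0,0],[-0.002,0,0,0],[0,0,0,0]]}}}

```text
time: 9.27
ee_pos: [0.5401, -0.2667, 0.109]
eef_rot: [[1.0, -0.012, 0.003], [-0.012, -1.0, -0.002], [0.004, 0.002, -1.0]]
ft_force: [4.3, -0.9, 6.5]
grip_width: 0.021
finger_force: 43.0
```

Request:
{"name": "jog_arm", "arguments": {"rows": {"deltas":[[-0.002,0,-0.0003,0],[-0.002,0,0,0],[0,0,0,0]]}}}

```text
time: 9.52
ee_pos: [0.5367, -0.2666, 0.1091]
eef_rot: [[1.0, -0.013, 0.005], [-0.013, -1.0, -0.002], [0.005, 0.002, -1.0]]
ft_force: [7.2, 1.0, 3.8]
grip_width: 0.0214
finger_force: 42.5
```

```bash
python3 -c "
from tilt import *
tilt('w7')
im=cv2.imread('pics/w7.png');m=masks(im)
for k in('brass','red'):print(k,[tuple(np.round(b[:3]))+tuple(b[3][:,1].round()) for b in blobs(m[k],30)])
im,K,R,p=cam('top','t7');m=masks(im)
for k in('brass','red'):print(k,[tuple(np.round(b[:3],1))+tuple(cast(b[:2],K,R,p,.063)[0].round(4)) for b in blobs(m[k],5) if 300<b[0]<400 and b[1]>200])
" | grep -v '^[0-9]'
```

```text
ref [(231.9, 189.0, 493.0), (318.0, 188.6, 478.0)]
now [(230.2, 184.8, 562.0), (319.8, 184.2, 545.5), (340.7, 131.1, 281.0)]
brass [(np.float64(283.0), np.float64(335.0), np.float64(318.0), np.float32(331.0), np.float32(331.0), np.float32(338.0), np.float32(338.0))]
red [(np.float64(253.0), np.float64(333.0), np.float64(130.0), np.float32(338.0), np.float32(317.0), np.float32(317.0), np.float32(338.0))]
brass [(np.float64(336.3), np.float64(255.1), np.float64(8.5), np.float64(0.4829), np.float64(-0.2413), np.float64(0.063)), (np.float64(353.1), np.float64(258.2), np.float64(152.0), np.float64(0.4755), np.float64(-0.2797), np.float64(0.063))]
red [(np.float64(341.1), np.float64(256.0), np.float64(8.0), np.float64(0.4807), np.float64(-0.2522), np.float64(0.063)), (np.float64(342.6), np.float64(245.4), np.float64(10.0), np.float64(0.5053), np.float64(-0.2564), np.float64(0.063))]
```

Fx rises just where the toe should meet the keeper's face (estimated toe x about -66), so it is under the lip. I'll push the keeper back.

Request:
{"name": "jog_arm", "arguments": {"rows": {"deltas":[[-0.002,0,0,0],[-0.002,0,0,0],[0,0,0,0]]}}}

```text
time: 9.87
ee_pos: [0.5335, -0.2665, 0.1093]
eef_rot: [[1.0, -0.013, 0.006], [-0.013, -1.0, -0.002], [0.006, 0.002, -1.0]]
ft_force: [9.6, 0.3, 4.1]
grip_width: 0.0211
finger_force: 42.6
```

Request:
{"name": "jog_arm", "arguments": {"rows": {"deltas":[[-0.002,0,0,0],[0,0,0,0]]}}}

```text
time: 10.03
ee_pos: [0.5319, -0.2665, 0.1094]
eef_rot: [[1.0, -0.013, 0.007], [-0.013, -1.0, -0.002], [0.007, 0.002, -1.0]]
ft_force: [9.9, 1.1, 4.0]
grip_width: 0.0211
finger_force: 42.6
```

```bash
python3 -c "
from tilt import *
tilt('w8')
im,K,R,p=cam('top','t8');m=masks(im)
for k in('brass','red'):print(k,[tuple(np.round(b[:3],1))+tuple(cast(b[:2],K,R,p,.063)[0].round(4)) for b in blobs(m[k],5) if 300<b[0]<400 and b[1]>200])
" | grep -v '^[0-9]'
```

```text
ref [(231.9, 189.0, 493.0), (318.0, 188.6, 478.0)]
now [(230.1, 184.7, 566.0), (319.8, 184.1, 546.0), (340.1, 129.9, 343.0)]
brass [(np.float64(335.6), np.float64(257.7), np.float64(18.0), np.float64(0.477), np.float64(-0.2396), np.float64(0.063)), (np.float64(353.1), np.float64(260.1), np.float64(149.0), np.float64(0.4711), np.float64(-0.2794), np.float64(0.063))]
red [(np.float64(341.0), np.float64(258.9), np.float64(11.5), np.float64(0.4742), np.float64(-0.2519), np.float64(0.063)), (np.float64(342.9), np.float64(247.2), np.float64(15.0), np.float64(0.5009), np.float64(-0.2569), np.float64(0.063))]
```

Request:
{"name": "jog_arm", "arguments": {"rows": {"deltas":[[-0.002,0,0,0],[-0.002,0,0,0],[0,0,0,0],[0,0,0,0]]}}}

```text
time: 10.47
ee_pos: [0.5284, -0.2665, 0.1095]
eef_rot: [[1.0, -0.013, 0.008], [-0.013, -1.0, -0.002], [0.008, 0.002, -1.0]]
ft_force: [10.3, 1.1, 3.6]
grip_width: 0.0208
finger_force: 42.6
```

```bash
python3 -c "
from tilt import *
im,K,R,p=cam('top','t9');m=masks(im)
for k in('brass','red'):print(k,[tuple(np.round(b[:3],1))+tuple(cast(b[:2],K,R,p,.063)[0].round(4)) for b in blobs(m[k],5) if 300<b[0]<400 and b[1]>200])
"
```

```text
brass [(np.float64(353.0), np.float64(261.5), np.float64(161.5), np.float64(0.468), np.float64(-0.2791), np.float64(0.063)), (np.float64(335.1), np.float64(259.3), np.float64(28.5), np.float64(0.4734), np.float64(-0.2384), np.float64(0.063))]
red [(np.float64(341.0), np.float64(260.9), np.float64(11.5), np.float64(0.4696), np.float64(-0.2517), np.float64(0.063)), (np.float64(342.6), np.float64(248.7), np.float64(9.0), np.float64(0.4976), np.float64(-0.2562), np.float64(0.063))]
```

The keeper is back about 8.3 mm. Now I'll lower the heel diagonally, rotating the cap about its toe.

Request:
{"name": "jog_arm", "arguments": {"rows": {"deltas":[[0.001,0,0.001,0],[0.001,0,0.001,0],[0.001,0,0.001,0],[0,0,0,0]]}}}

```text
time: 10.85
ee_pos: [0.5311, -0.2666, 0.1071]
eef_rot: [[1.0, -0.013, 0.007], [-0.012, -1.0, -0.003], [0.007, 0.002, -1.0]]
ft_force: [8.6, 2.3, 11.3]
grip_width: 0.0209
finger_force: 43.8
```

```bash
python3 -c "
from tilt import *
tilt('w10')
im,K,R,p=cam('top','t10');m=masks(im)
for k in('brass',):print(k,[tuple(np.round(b[:3],1))+tuple(cast(b[:2],K,R,p,.063)[0].round(4)) for b in blobs(m[k],5) if 300<b[0]<400 and b[1]>200])
"| grep -v '^[0-9]'
```

```text
ref [(231.9, 189.0, 493.0), (318.0, 188.6, 478.0)]
now [(230.7, 185.2, 553.0), (319.5, 184.6, 532.0), (339.5, 135.2, 382.0)]
brass [(np.float64(353.0), np.float64(261.5), np.float64(161.0), np.float64(0.4681), np.float64(-0.2791), np.float64(0.063)), (np.float64(335.9), np.float64(258.4), np.float64(12.5), np.float64(0.4755), np.float64(-0.2402), np.float64(0.063))]
```

Request:
{"name": "jog_arm", "arguments": {"rows": {"deltas":[[0.001,0,0.001,0],[0.001,0,0.001,0],[0.001,0,0.001,0],[0,0,0,0]]}}}

```text
time: 11.28
ee_pos: [0.534, -0.2666, 0.1041]
eef_rot: [[1.0, -0.012, 0.007], [-0.012, -1.0, -0.003], [0.007, 0.002, -1.0]]
ft_force: [8.2, 2.3, 11.8]
grip_width: 0.0212
finger_force: 44.1
```

```bash
python3 -c "
from tilt import *
tilt('w11')
im,K,R,p=cam('top','t11');m=masks(im)
for k in('brass',):print(k,[tuple(np.round(b[:3],1))+tuple(cast(b[:2],K,R,p,.063)[0].round(4)) for b in blobs(m[k],5) if 300<b[0]<400 and b[1]>200])
"| grep -v '^[0-9]'
```

```text
ref [(231.9, 189.0, 493.0), (318.0, 188.6, 478.0)]
now [(231.1, 185.9, 540.0), (234.0, 149.5, 355.0), (319.1, 185.4, 516.0), (327.7, 147.5, 674.0)]
brass [(np.float64(353.4), np.float64(261.0), np.float64(142.0), np.float64(0.4692), np.float64(-0.28), np.float64(0.063))]
```

Request:
{"name": "jog_arm", "arguments": {"rows": {"deltas":[[0.0004,0,0.001,0],[0.0008,0,0.001,0],[0.0009,0,0.001,0],[0,0,0,0]]}}}

```text
time: 11.72
ee_pos: [0.5366, -0.2667, 0.1013]
eef_rot: [[1.0, -0.013, 0.008], [-0.012, -1.0, -0.003], [0.008, 0.003, -1.0]]
ft_force: [8.2, 3.3, 12.3]
grip_width: 0.0211
finger_force: 44.4
```

```bash
python3 -c "
from tilt import *
tilt('w12')
im,K,R,p=cam('top','t12');m=masks(im)
for k in('brass',):print(k,[tuple(np.round(b[:3],1))+tuple(cast(b[:2],K,R,p,.063)[0].round(4)) for b in blobs(m[k],5) if 300<b[0]<400 and b[1]>200])
"| grep -v '^[0-9]'
```

```text
ref [(231.9, 189.0, 493.0), (318.0, 188.6, 478.0)]
now [(231.5, 186.7, 523.5), (239.0, 153.6, 219.5), (318.6, 186.0, 492.5), (329.8, 153.4, 561.0)]
brass [(np.float64(353.9), np.float64(260.8), np.float64(131.0), np.float64(0.4696), np.float64(-0.2812), np.float64(0.063))]
```

Request:
{"name": "jog_arm", "arguments": {"rows": {"deltas":[[0.0005,0,0.001,0],[0.0008,0,0.001,0],[0,0,0,0]]}}}

```text
time: 12.07
ee_pos: [0.538, -0.2667, 0.0997]
eef_rot: [[1.0, -0.013, 0.008], [-0.013, -1.0, -0.003], [0.008, 0.003, -1.0]]
ft_force: [9.2, 3.3, 13.7]
grip_width: 0.0209
finger_force: 44.8
```

Request:
{"name": "jog_arm", "arguments": {"rows": {"deltas":[[0.0008,0,0.001,0],[0.0004,0,0.0005,0],[0,0,0,0]]}}}

```text
time: 12.32
ee_pos: [0.5381, -0.2667, 0.0996]
eef_rot: [[1.0, -0.012, 0.006], [-0.012, -1.0, -0.003], [0.006, 0.003, -1.0]]
ft_force: [2.5, 4.6, 27.5]
grip_width: 0.0213
finger_force: 46.7
```

```bash
python3 -c "
from tilt import *
tilt('w13')
im,K,R,p=cam('top','t13');m=masks(im)
for k in('brass',):print(k,[tuple(np.round(b[:3],1))+tuple(cast(b[:2],K,R,p,.063)[0].round(4)) for b in blobs(m[k],5) if 300<b[0]<400 and b[1]>200])
"| grep -v '^[0-9]'
```

```text
ref [(231.9, 189.0, 493.0), (318.0, 188.6, 478.0)]
now [(231.7, 187.1, 520.0), (239.0, 155.0, 172.5), (318.4, 186.7, 493.5), (332.4, 158.2, 478.0)]
brass [(np.float64(354.4), np.float64(260.5), np.float64(118.0), np.float64(0.4703), np.float64(-0.2825), np.float64(0.063))]
```

The jump in Fz with falling Fx says the heel tip has run against the heel lip's face. I'll back off in -x.

Request:
{"name": "jog_arm", "arguments": {"rows": {"deltas":[[-0.001,0,-0.001,0],[-0.002,0,0,0],[-0.001,0,0,0],[0,0,0,0]]}}}

```text
time: 12.75
ee_pos: [0.5375, -0.2669, 0.1001]
eef_rot: [[1.0, -0.014, 0.013], [-0.014, -1.0, -0.003], [0.013, 0.003, -1.0]]
ft_force: [14.3, 3.9, 13.9]
grip_width: 0.0213
finger_force: 44.8
```

```bash
python3 -c "
from tilt import *
tilt('w14')
im,K,R,p=cam('top','t14');m=masks(im)
for k in('brass','red'):print(k,[tuple(np.round(b[:3],1))+tuple(cast(b[:2],K,R,p,.063)[0].round(4))+(b[3][:,1].max(),) for b in blobs(m[k],5) if 300<b[0]<400 and b[1]>200])
for n in('t9','t13'):
  m=masks(cv2.imread(f'pics/{n}.png'));print(n,[b[3][:,1].max() for b in blobs(m['brass'],60) if 300<b[0]<400 and b[1]>200])
"| grep -v '^[0-9]'
```

```text
ref [(231.9, 189.0, 493.0), (318.0, 188.6, 478.0)]
now [(231.7, 186.7, 507.5), (318.4, 186.7, 495.0), (333.6, 154.9, 515.5)]
brass [(np.float64(353.8), np.float64(260.8), np.float64(134.0), np.float64(0.4695), np.float64(-0.2809), np.float64(0.063), np.float32(266.0))]
red [(np.float64(342.5), np.float64(247.0), np.float64(10.0), np.float64(0.5015), np.float64(-0.2561), np.float64(0.063), np.float32(252.0))]
t9 [np.float32(266.0)]
t13 [np.float32(266.79315)]
```

Create kp.py:
```python
from h import *
def edge(im):
    g=im[:,345:360].astype(float);s=(g[:,:,2]-g[:,:,0]).mean(1)[250:280]  # red-blue: brass high, rest low
    i=int(np.argmax(s));lev=(s[i]+s[-1])/2
    j=i
    while s[j]>lev:j+=1
    return 250+j-1+(s[j-1]-lev)/(s[j-1]-s[j])
if __name__=='__main__':
    e0=edge(cv2.imread('pics/top0.png'))
    import sys
    for n in sys.argv[1:]:print(n,'keeper mm',round((edge(cv2.imread(f'pics/{n}.png'))-e0)/541.4*1.24*1000*1.03,1))
```

```bash
python3 kp.py t7 t8 t9 t10 t11 t12 t13 t14
```

```text
t7 keeper mm -5.6
t8 keeper mm -0.2
t9 keeper mm 3.1
t10 keeper mm 2.7
t11 keeper mm 0.9
t12 keeper mm -0.7
t13 keeper mm -3.5
t14 keeper mm -0.3
```

Run:
```python
from h import *
im,K,R,p=cam('scene','s15');w=cv2.imread('pics/w14.png');t=cv2.imread('pics/t14.png');t0=cv2.imread('pics/top0.png')
r=lambda a,s:cv2.resize(a,s,interpolation=cv2.INTER_CUBIC)
top=np.hstack([r(im[160:235,180:260],(400,375)),r(w[90:215,195:355],(400,375))])
bot_=np.hstack([r(t[235:275,320:370],(280,225)),r(t0[235:275,320:370],(280,225)),r(w[300:360,225:325],(240,225))])
cv2.imwrite('pics/mos.png',np.vstack([top,bot_]))
```

```text
(no output)
```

View pics/mos.png

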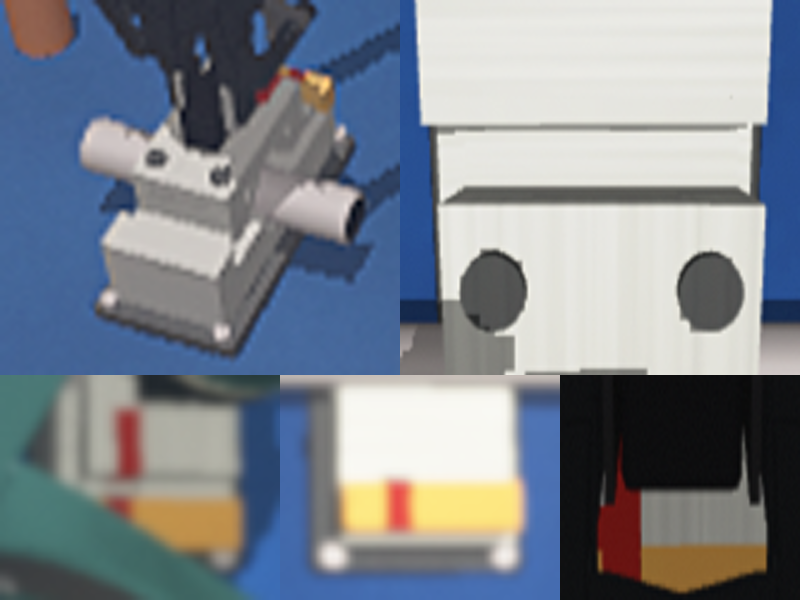

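The mosaic shows the heel tongue lower than the lip's top and right against its edge (row about 142 in the wrist view). The keeper is back about 7 mm, which is borderline. I'll push -x a bit more, then go straight down.

Request:
{"name": "jog_arm", "arguments": {"rows": {"deltas":[[-0.001,0,0,0],[-0.001,0,0,0],[0,0,0.001,0],[0,0,0,0]]}}}

```text
time: 13.23
ee_pos: [0.5371, -0.2671, 0.0998]
eef_rot: [[1.0, -0.014, 0.016], [-0.014, -1.0, -0.004], [0.016, 0.004, -1.0]]
ft_force: [16.6, 6.4, 18.5]
grip_width: 0.0212
finger_force: 45.6
```

Request:
{"name": "jog_arm", "arguments": {"rows": {"deltas":[[0,0,0.001,0],[0,0,0.001,0],[0,0,0,0]]}}}

```text
time: 13.48
ee_pos: [0.5374, -0.2671, 0.0994]
eef_rot: [[1.0, -0.014, 0.016], [-0.013, -1.0, -0.005], [0.016, 0.004, -1.0]]
ft_force: [15.2, 8.1, 29.0]
grip_width: 0.0211
finger_force: 47.2
```

```bash
python3 -c "
from tilt import *
tilt('w16');cam('top','t16')" | grep -v '^[0-9]'; python3 kp.py t16 t14
```

```text
ref [(231.9, 189.0, 493.0), (318.0, 188.6, 478.0)]
now [(231.8, 186.6, 496.0), (318.3, 186.7, 497.5), (333.3, 154.7, 571.5)]
t16 keeper mm 0.5
t14 keeper mm -0.3
```

The tool and in-grip tilts add to about 3.3°, which puts the keeper at only about 6.5 mm and the heel wedged on the lip face. My downward press adds toe friction. I'll relieve z, push -x, then go down.

Request:
{"name": "jog_arm", "arguments": {"rows": {"deltas":[[0,0,-0.002,0],[0,0,-0.002,0],[0,0,0,0]]}}}

```text
time: 13.83
ee_pos: [0.5344, -0.2669, 0.1003]
eef_rot: [[1.0, -0.013, 0.011], [-0.013, -1.0, -0.003], [0.011, 0.003, -1.0]]
ft_force: [11.9, 2.6, 10.8]
grip_width: 0.0206
finger_force: 44.7
```

Request:
{"name": "jog_arm", "arguments": {"rows": {"deltas":[[0,0,-0.0015,0],[-0.001,0,0,0],[-0.001,0,0,0],[0,0,0,0]]}}}

```text
time: 14.17
ee_pos: [0.5326, -0.2669, 0.101]
eef_rot: [[1.0, -0.014, 0.011], [-0.013, -1.0, -0.003], [0.011, 0.003, -1.0]]
ft_force: [14.0, 2.1, 3.9]
grip_width: 0.0212
finger_force: 43.6
```

```bash
python3 -c "
from tilt import *
tilt('w17');cam('top','t17')" | grep -v '^[0-9]'; python3 kp.py t16 t17
```

```text
ref [(231.9, 189.0, 493.0), (318.0, 188.6, 478.0)]
now [(231.5, 185.9, 519.0), (238.9, 153.0, 177.0), (318.6, 185.4, 500.5), (332.0, 148.1, 577.0)]
t16 keeper mm 0.5
t17 keeper mm 4.3
```

Request:
{"name": "jog_arm", "arguments": {"rows": {"deltas":[[0,0,0.001,0],[0.0005,0,0.001,0],[0.001,0,0.001,0],[0,0,0,0]]}}}

```text
time: 14.6
ee_pos: [0.5342, -0.267, 0.1002]
eef_rot: [[1.0, -0.013, 0.011], [-0.013, -1.0, -0.004], [0.011, 0.004, -1.0]]
ft_force: [8.4, 4.8, 23.2]
grip_width: 0.0211
finger_force: 46.3
```

```bash
python3 -c "
from tilt import *
tilt('w18');cam('top','t18')" | grep -v '^[0-9]'; python3 kp.py t17 t18
```

```text
ref [(231.9, 189.0, 493.0), (318.0, 188.6, 478.0)]
now [(231.5, 186.0, 514.5), (240.8, 153.5, 167.0), (318.4, 185.5, 498.5), (331.4, 150.2, 593.0)]
t17 keeper mm 4.3
t18 keeper mm 2.8
```

The fz block always comes at TCP z≈0.100, which is the seated height. The back-face band in the wrist view matches the level reference (6 px), so the cap is already flat on the deck and the dot shift came from slip in the grip. I'll relax the press and let it slide in +x.

Request:
{"name": "jog_arm", "arguments": {"rows": {"deltas":[[0,0,-0.0015,0],[0,0,0,0],[0.0015,0,0,0],[0.0015,0,0,0],[0,0,0,0]]}}}

```text
time: 15.12
ee_pos: [0.5349, -0.2668, 0.0999]
eef_rot: [[1.0, -0.012, 0.006], [-0.012, -1.0, -0.003], [0.006, 0.003, -1.0]]
ft_force: [6.5, 0.9, 12.9]
grip_width: 0.0214
finger_force: 45.1
```

Request:
{"name": "jog_arm", "arguments": {"rows": {"deltas":[[0.0015,0,0,0],[0.0015,0,0,0],[0,0,0,0]]}}}

```text
time: 15.37
ee_pos: [0.5359, -0.2668, 0.0995]
eef_rot: [[1.0, -0.012, 0.003], [-0.012, -1.0, -0.002], [0.003, 0.002, -1.0]]
ft_force: [2.8, -1.4, 15.2]
grip_width: 0.0212
finger_force: 45.1
```

```bash
python3 -c "
from tilt import *
tilt('w19');cam('top','t19')" | grep -v '^[0-9]'; python3 kp.py t18 t19
```

```text
ref [(231.9, 189.0, 493.0), (318.0, 188.6, 478.0)]
now [(231.7, 186.4, 522.0), (239.2, 154.1, 174.0), (318.5, 185.7, 497.5), (331.0, 154.6, 507.0)]
t18 keeper mm 2.8
t19 keeper mm -2.2
```

Request:
{"name": "jog_arm", "arguments": {"rows": {"deltas":[[0,0,-0.002,0],[0.001,0,0,0],[0,0,0,0]]}}}

```text
time: 15.72
ee_pos: [0.5371, -0.2667, 0.1001]
eef_rot: [[1.0, -0.012, 0.003], [-0.012, -1.0, -0.002], [0.003, 0.002, -1.0]]
ft_force: [5.5, -2.3, 1.7]
grip_width: 0.0216
finger_force: 43.4
```

```bash
python3 -c "
from h import *
im,K,R,p=cam('wrist','w20')
for n in('w3','w18','w20'):
  g=cv2.cvtColor(cv2.imread(f'pics/{n}.png'),cv2.COLOR_BGR2GRAY)[100:170,255:295].mean(1);print(n,g.astype(int).tolist())
for nm,x,z in(('lip',.0555,.0615),('lipback',.075,.0615),('heelend flush stop',.06,.053)):
  w=np.array([.544+x,-.2653,z]);c=K@(R.T@(w-p));print(nm,(c[:2]/c[2]).round(1))
"
```

```text
w3 [73, 73, 73, 73, 73, 73, 73, 73, 73, 73, 73, 73, 73, 73, 73, 73, 73, 73, 73, 73, 73, 73, 73, 73, 73, 73, 73, 73, 73, 73, 72, 72, 71, 74, 116, 195, 233, 233, 233, 235, 235, 233, 232, 231, 232, 234, 234, 233, 233, 232, 231, 231, 234, 219, 109, 90, 88, 91, 95, 98, 161, 236, 234, 233, 233, 232, 232, 232, 232, 232]
w18 [229, 228, 227, 228, 229, 231, 232, 232, 231, 228, 226, 227, 228, 229, 229, 228, 227, 227, 227, 227, 227, 227, 228, 229, 211, 135, 145, 196, 231, 229, 206, 144, 191, 225, 227, 228, 229, 229, 228, 226, 226, 227, 228, 228, 228, 227, 226, 225, 225, 228, 209, 104, 86, 90, 92, 91, 102, 166, 229, 228, 227, 227, 227, 227, 227, 227, 226, 226, 226, 226]
w20 [230, 232, 232, 231, 231, 230, 229, 228, 229, 230, 231, 233, 233, 232, 229, 227, 228, 229, 229, 229, 229, 228, 228, 228, 228, 228, 228, 228, 229, 212, 131, 157, 228, 228, 228, 229, 231, 230, 229, 227, 227, 228, 229, 229, 229, 228, 227, 226, 227, 224, 183, 99, 89, 88, 87, 92, 121, 190, 230, 229, 228, 228, 228, 228, 228, 228, 228, 228, 228, 228]
lip [272.6 128. ]
lipback [272.1  88.1]
heelend flush stop [272.6 119.1]
```

In w20 the tongue is parallel to the tool and its end is about 0.5 mm short of the lip edge (rows 129 to 132), with the cap at deck height. I'll carry on in +x, without pressing, and watch whether the tongue goes under the lip.

Request:
{"name": "jog_arm", "arguments": {"rows": {"deltas":[[0.0015,0,0,0],[0.0015,0,0,0],[0,0,0,0],[0,0,0,0]]}}}

```text
time: 16.1
ee_pos: [0.5392, -0.2666, 0.0998]
eef_rot: [[1.0, -0.012, 0.001], [-0.012, -1.0, -0.002], [0.001, 0.002, -1.0]]
ft_force: [4.0, -2.9, 2.3]
grip_width: 0.0212
finger_force: 43.5
```

```bash
python3 -c "
from h import *
im,K,R,p=cam('wrist','w21')
for n in('w21',):
  g=cv2.cvtColor(cv2.imread(f'pics/{n}.png'),cv2.COLOR_BGR2GRAY)[120:165,255:295].mean(1);print(n,g.astype(int).tolist())
"
```

```text
w21 [229, 229, 230, 230, 229, 229, 229, 229, 229, 228, 228, 229, 229, 212, 175, 230, 232, 231, 230, 228, 228, 229, 230, 230, 230, 229, 228, 227, 228, 229, 202, 104, 90, 91, 88, 93, 107, 172, 232, 231, 229, 229, 229, 229, 229]
```

The visible tongue has shrunk from 18 to 15 px, so the heel is sliding under the lip. I'll continue until it's home.

Request:
{"name": "jog_arm", "arguments": {"rows": {"deltas":[[0.0015,0,0,0],[0.0015,0,0,0],[0.001,0,0,0],[0,0,0,0],[0,0,0,0]]}}}

```text
time: 16.57
ee_pos: [0.5424, -0.2658, 0.0995]
eef_rot: [[1.0, -0.012, -0.001], [-0.012, -1.0, -0.0], [-0.001, 0.0, -1.0]]
ft_force: [1.9, -4.2, 2.9]
grip_width: 0.0211
finger_force: 43.6
```

```bash
python3 -c "
from h import *
im,K,R,p=cam('wrist','w22')
for n in('w22',):
  g=cv2.cvtColor(cv2.imread(f'pics/{n}.png'),cv2.COLOR_BGR2GRAY)[120:165,255:295].mean(1);print(n,g.astype(int).tolist())
"
```

```text
w22 [232, 233, 234, 234, 233, 230, 229, 230, 230, 231, 230, 230, 230, 230, 230, 230, 230, 230, 230, 222, 203, 230, 232, 232, 231, 231, 230, 229, 229, 231, 215, 116, 87, 89, 94, 93, 108, 174, 233, 232, 231, 231, 230, 230, 230]
```

Visible tongue is about 9.5 px, or 5.5 mm of the 10 mm, so the heel is at the stop. I'll let go and retreat.

Request:
{"name": "jog_arm", "arguments": {"rows": {"deltas":[[0,0,0,0],[0,0,0,0],[0,0,0,0],[0,0,-0.002,0],[0,0,-0.01,0],[0,0,-0.02,0],[0,0,-0.03,0],[0,0,-0.03,0],[0,0,-0.03,0],[0,0,-0.03,0]]}, "aperture": 0.05}}

```text
time: 17.45
ee_pos: [0.5423, -0.2652, 0.2538]
eef_rot: [[1.0, -0.012, 0.0], [-0.012, -1.0, 0.0], [0.0, -0.0, -1.0]]
ft_force: [0.0, -1.6, 0.3]
grip_width: 0.0501
finger_force: 0.0
```

Request:
{"name": "jog_arm", "arguments": {"rows": {"deltas":[[0,0,0,0],[0,0,0,0]]}}}

```text
time: 17.62
ee_pos: [0.5438, -0.2662, 0.2546]
eef_rot: [[1.0, -0.012, 0.004], [-0.012, -1.0, -0.002], [0.004, 0.002, -1.0]]
ft_force: [0.3, 0.1, -0.5]
grip_width: 0.0496
finger_force: 0.0
```

```bash
python3 -c "
from h import *
np.set_printoptions(precision=4,suppress=True)
im,K,R,p=cam('wrist','w23');m=masks(im);print(read_state()['ee_pos'])
for k,zs in(('red',(.063,.085)),('brass',(.063,)),('black',(.113,))):
    for b in blobs(m[k],60):
      if b[2]<20000:print(k,np.round(b[:3],1),[cast(b[3],K,R,p,z)[:,:2].tolist() for z in zs])
g=cv2.cvtColor(im,cv2.COLOR_BGR2GRAY)[60:240,262:290].mean(1).astype(int);print(g.tolist())
"
```

```text
[ 0.5428 -0.2655  0.2526]
red [ 36.5 259.2 147. ] [[[0.4783370938996983, 0.002263279849348876], [0.4824753575598997, -0.005725478603524792], [0.4578444757730825, -0.013428777137435122], [0.4535524149093182, -0.005317634234502322]], [[0.4871921603503581, -0.015790237567678278], [0.4910518132582568, -0.023241148704556874], [0.4680792183927155, -0.030425818659919807], [0.46407612275793897, -0.022860762669706935]]]
red [260.6 238.2 328.5] [[[0.5116641546267929, -0.2450452450527902], [0.5115461226677148, -0.2544935384885364], [0.46619391734409765, -0.2535789508664176], [0.46631898312393283, -0.243804570668057]], [[0.5182754593880973, -0.24644858746127488], [0.5181653739920259, -0.25526076962952843], [0.47586652946929653, -0.254
[... 1595 characters left out ...]
0, 81, 81, 81, 81, 81, 81, 81, 81, 81, 81, 81, 81, 79, 75, 82, 94, 96, 96, 95, 96, 141, 222, 242, 241, 240, 241, 241, 240, 242, 242, 241, 240, 242, 242, 241, 239, 241, 243, 243, 240, 239, 240, 240, 239, 239, 239, 232, 218, 241, 241, 240, 235, 190, 148, 223, 242, 241, 241, 241, 241, 241, 241, 240, 241, 240, 240, 240, 240, 240, 240, 239, 239, 239, 239, 240, 239, 239, 239, 239, 239, 239, 239, 239, 240, 223, 110, 56, 49, 49, 50, 53, 55, 55, 54, 52, 46, 36, 30, 30, 30, 30, 30, 30, 30, 30, 29, 30, 30, 30, 30, 31, 31, 31, 31, 31, 31, 31, 31, 31, 31, 31, 31, 31, 31, 32, 32, 32, 32, 32, 32, 31, 30, 29, 29, 29, 30, 48, 92, 131, 132, 131, 131, 131, 131, 131, 131, 131, 131, 131, 131, 131, 131, 131, 131]
```

```bash
python3 -c "
from station import bot, imaging, read_state
print(bot.job_done())"
```

```text
the job is handed in; nothing more can be done
None
```

The clamp is closed with cap_a, the cap with the matching notch. It lies flat with its heel under the lip, the gripper has let go and backed off, and I handed the job in at about 17.7 s of the 42 s. The verdict wasn't shown, and the last wrist-camera measurements put the cap home to about 1 mm.

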